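Clamp a printing block in the free jig

ROBOT

A 6-joint arm with a two-finger parallel gripper is mounted at the origin on the work surface. World frame = base frame: x ahead of the robot, y to its left, z up, the work surface at z = 0. Lengths are in mm, angles in degrees, forces in N, time in s.
With the tool pointing down it reaches from about 375 to 925 mm from the base axis. Payload 5.7 kg.
Tool frame: the origin (TCP) lies at the very end of the fingers, on their centre line; the grasp point (between the pads) lies 19 mm behind it; z points along the fingers, y is the line along which they close (so a half turn about z gives the same grasp; the last joint's range is limited). The gripper opens to 85 mm and grips with 20 to 120 N. Pads are 22 mm wide; open, the fingers measure 114 mm over their backs; the gripper's body (76 mm by 85 mm) begins 54 mm behind the grasp point. The pads swing forward as they close: fully open they stand 13 mm farther back than shut.
Start: joints at [-6.595, 20.558, 86.54, -0, 72.909, -6.595], TCP at [599.969, -0.004, 231.267] pointing down, gripper open.
Joint ranges: [-170.27, 170.27], [-57.76, 135], [12.27, 136.19], [-55.21, 235.2], [11.17, 155.16], [-170.74, 170.74]. Speed limits (degrees/s): [136.94, 136.94, 180, 180, 180, 180].

INTERFACE

Orientations are given as [roll, pitch, yaw] about the fixed x, y, z axes, in that order (R = Rz(yaw) Ry(pitch) Rx(roll)).
In Python, from cell import r gives the robot as it stands.
- The arm moves only by the tool jog_arm, never from a script. Its argument "targets" is a list of rows, each a list of 7 numbers: the shift along the world's x, y, z in m, then the turn, a rotation vector about the world's x, y, z in degrees, then the finger opening in m, from 0 to 0.0854. In form: [[x, y, z, rx, ry, rz, fingers], ...]. A call has 1 to 20 rows; each row shifts and turns the commanded pose from where the row before left it; what a row does not reach is not made up. A row lasts 1/8 s, in which the tool goes at most 62.5 mm and 10.7 degrees, less where a joint would pass 70% of its speed; a pose out of reach is approached as far as the arm can. A call is refused whole if a number of a shift passes 0.0625 or a number of a turn 10.7, either way. A call with a gripper value outside its range is refused whole. The fingers move at their own pace and stop on an object; "force" is the grip in N (left out, the last holds). Time passes only in rows, so rows that do not move let the fingers close. It gives the time, the measured TCP pose, the force, the opening and the grip force at its end, in the units of the state.
- r.read_state(): the state, without advancing time (a new reading comes with each control period).
- r.get_image(name): name is "scene" or "side" or "wrist"; returns (picture, depth): 400x640x3 uint8, red, green, blue; 400x640 float32, mm along the optical axis (not along the pixel's ray), 0 where there is no reading.
- r.camera_params(name): a dict with "K" (3x3 intrinsics, pixels), "k1" (the pictures are not rectified: a ray, as slopes to the right and down, at radius r is drawn at 1 + k1 r^2 times it, then the intrinsics apply), "R" (3x3) and "t" (3): a world point X has camera coordinates R X + t; the wrist camera has in their place "T_tool_cam" (4x4, takes a point from camera to tool coordinates, whose origin is the TCP and whose axes are the flange's). Camera axes: x right, y down, z forward; pixel columns grow to the right and rows downward; lengths in mm; the calibration is good to about 2 mm. A picture is of the moment at which its call begins: read the wrist's pose just before it. camera_params takes no time and is no camera call.
- r.sign_off(): hands the job in; it is judged then, once.
The state is a dict: "t": time; "joint_pos": joint angles; "joint_vel": joint speeds; "tau": joint torques, N m; "tcp_pos": TCP position; "tcp_rot": TCP orientation; "force": force on the tool from outside, world axes, zero at the start; "moment": the same for the moment, N m; "gripper_width": finger opening in mm; "finger_force": force on a finger pad.
Only numpy, scipy, OpenCV 4.12 (cv2) and the standard library are available. Lean on these libraries where they do the work, as an engineer would, in place of code of your own. Each camera call takes 0.05 s, during which the arm holds its last target. There are 200 camera calls.

TASK

One of the two clamping jigs already holds a carved printing block; clamp the loose block in the free one. It goes in thin tail first, flat on the bed and pushed fully home against the stop, and then the lever is pressed down on the tail until it clicks and stays down by itself; press firmly but do not force anything. Leave the other jig with its block, and the jars, pot, brush and palette knife, as they are.

Things in the scene. Friction and masses are not known exactly. Their poses are not given: they have to be found in the camera images.
- block_a: loose carved printing block, stepped wood, 150 mm long (x), 54 wide (y), about 0.15 kg, lies flat turned any way. Base board 10 mm thick; a carved part on top makes it 24 mm thick from x = -75 to +30; the last 45 mm at +x are the bare thin tail. Origin: centre of the underside, z up
- block_b: the other printing block, same shape and axes, already clamped in the other jig, tail against the stop; it stays there
- block_a_tail (a point): middle of the end face of the loose block's thin tail, at its underside
- block_a_butt (a point): middle of the end face of the loose block's thick end, at its underside
- press_a: clamping jig fixed to the table. Plywood bed 110 mm wide, 8 thick, from x = -175 to +75 mm. Origin: table height, mid-width, under the face of the wooden stop; x points from the open end (towards the robot) to the stop and hinge, z up. Either jig may be left or right. At the start it is empty.
- press_a_stop (a point): foot of the stop's face, on the bed's top, mid-width, axes as the jig. The stop is 18 mm tall and faces -x. Two side guides, 11 mm tall and 57.4 mm apart, run from x = -30 mm to 0, their mouth flared out to x = -48 mm
- press_a_hinge (a point): hinge axis of the lever, 45 mm behind the stop's face and 50 mm over the table; the axis lies along the jig's y
- press_a_plate (a point): centre of the upper face of the lever's black thumb plate (36 mm along the lever, 34 mm wide), 102 mm from the hinge: about 115 mm over the table when raised, 56 mm when down. Moves with the lever
- press_a_lever (a joint): jig's lever: 0 raised (sprung), grows as pressed; about 0.60 latched on a tail, 0.62 its end. Past 0.46 an over-centre spring snaps it down and holds; released earlier it springs up. Takes 14 N at the plate. Its round rubber foot (22 mm) lands 22 mm in front of the stop; on the thick part it cannot latch
- press_b: clamping jig fixed to the table. Plywood bed 110 mm wide, 8 thick, from x = -175 to +75 mm. Origin: table height, mid-width, under the face of the wooden stop; x points from the open end (towards the robot) to the stop and hinge, z up. Either jig may be left or right. At the start it holds the other block.
- press_b_stop (a point): foot of the stop's face, on the bed's top, mid-width, axes as the jig. The stop is 18 mm tall and faces -x. Two side guides, 11 mm tall and 57.4 mm apart, run from x = -30 mm to 0, their mouth flared out to x = -48 mm
- press_b_hinge (a point): hinge axis of the lever, 45 mm behind the stop's face and 50 mm over the table; the axis lies along the jig's y
- press_b_plate (a point): centre of the upper face of the lever's black thumb plate (36 mm along the lever, 34 mm wide), 102 mm from the hinge: about 115 mm over the table when raised, 56 mm when down. Moves with the lever
- press_b_lever (a joint): jig's lever: 0 raised (sprung), grows as pressed; about 0.60 latched on a tail, 0.62 its end. Past 0.46 an over-centre spring snaps it down and holds; released earlier it springs up. Takes 14 N at the plate. Its round rubber foot (22 mm) lands 22 mm in front of the stop; on the thick part it cannot latch
- jar_brown: closed brown paint jar, 72 mm across, 85 mm tall, a bystander; origin under its middle
- jar_ochre: closed amber glass jar, 56 mm across, 70 mm tall, a bystander; origin under its middle
- jar_black: closed black jar, 72 mm across, 90 mm tall, a bystander; origin under its middle
- water_pot: open metal water pot, 92 mm across, 100 mm tall, a bystander; origin under its middle
- brush: paint brush lying flat, 190 mm long, a bystander; origin under its middle
- palette_knife: palette knife lying flat, 200 mm long, a bystander; origin under its middle
Things that resemble listed ones, but are neither listed nor needed, are in the scene too. What is shaped like the block_a but blue or red is not meant.

How it is judged:
By the outcome, as a careful person would: the job done as asked, in the order asked, and still so for the second after the job is handed in, with the robot touching nothing.
It also fails if it takes over 59 s, if anything falls off the work surface, if the arm or the gripper's body presses on something with over 40 N, if the wrist force passes 120 N, or if a joint passes its speed limit or range.

## Working session

There is one attempt and no reset: what is moved stays moved. The work goes in short steps, Python scripts to look and compute and a tool call to move; the robot and the scene stay as the last step left them, time stands still between calls to the robot, and variables do not carry over. Pictures are saved under pics/ and viewed, at most 10 in all, crops included, and the job is handed in when it is done.

Besides the shell and the picture viewer there is one more tool, called after ">>>" as name(argument=value, ...) on one line, values as JSON. jog_arm: Moves the arm, as the interface text tells. Its arguments: {"type":"object","properties":{"targets":{"type":"array"},"force":{"type":"number"}},"required":["targets"]}

```bash
mkdir -p pics; cat > h.py <<'E'
import numpy as np, cv2
from cell import r
def undist(name,u,v):
    p=r.camera_params(name);K=np.array(p["K"]);k=p["k1"]
    xd=np.array([(u-K[0,2])/K[0,0],(v-K[1,2])/K[1,1]]);x=xd.copy()
    for _ in range(30): x=xd/(1+k*(x@x))
    return np.array([x[0],x[1],1.])
def cam(name,s=None):
    p=r.camera_params(name)
    if name!="wrist":
        R=np.array(p["R"]);t=np.array(p["t"]);return R.T,-R.T@t
    from scipy.spatial.transform import Rotation as Ro
    T=np.array(p["T_tool_cam"]);Rt=Ro.from_euler('xyz',s["tcp_rot"],degrees=True).as_matrix()
    return Rt@T[:3,:3],Rt@T[:3,3]+np.array(s["tcp_pos"])
def ray(name,u,v,s=None):
    A,c=cam(name,s);return c,A@undist(name,u,v)
def atz(name,u,v,z,s=None):
    c,d=ray(name,u,v,s);return c+d*(z-c[2])/d[2]
def depthpt(name,D,u,v,s=None):
    w=D[v-1:v+2,u-1:u+2];w=w[w>0];c,d=ray(name,u,v,s);return c+d*np.median(w) if len(w) else None
def tri(a,b):
    (c1,d1),(c2,d2)=a,b;d1=d1/np.linalg.norm(d1);d2=d2/np.linalg.norm(d2)
    q=np.linalg.lstsq(np.c_[d1,-d2],c2-c1,rcond=None)[0];p1=c1+d1*q[0];p2=c2+d2*q[1]
    return (p1+p2)/2,np.linalg.norm(p1-p2)
def save(name,tag):
    im,D=r.get_image(name);cv2.imwrite(f"pics/{tag}.png",im[:,:,::-1]);np.save(f"pics/{tag}.npy",D);return im,D
E
python3 - <<'E'
from h import *
for n in("scene","side"): save(n,n+"0"); print(n,cam(n)[1])
s=r.read_state();save("wrist","wrist0");print(s["t"],s["tcp_rot"],r.camera_params("wrist")["T_tool_cam"],r.camera_params("wrist")["K"])
a=[cv2.imread(f"pics/{n}0.png") for n in("scene","side")]
E
```

```text
scene [1266.47576114   52.24732525 1210.19557566]
side [  82.0611074  1013.87035327 1411.13001187]
0.1 [-1.79904464e+02 -1.06273171e-02  8.99991486e+01] [[-1.21189494e-03 -9.47112524e-01 -3.20899358e-01  8.23967556e+01]
 [ 9.99999239e-01 -1.07432916e-03 -6.05745745e-04  9.97049911e-02]
 [ 2.28957845e-04 -3.20899848e-01  9.47113106e-01 -1.42179277e+02]
 [ 0.00000000e+00  0.00000000e+00  0.00000000e+00  1.00000000e+00]] [[286.90985421   0.         317.84333647]
 [  0.         286.90985421 200.05356975]
 [  0.           0.           1.        ]]
```

View pics/scene0.png

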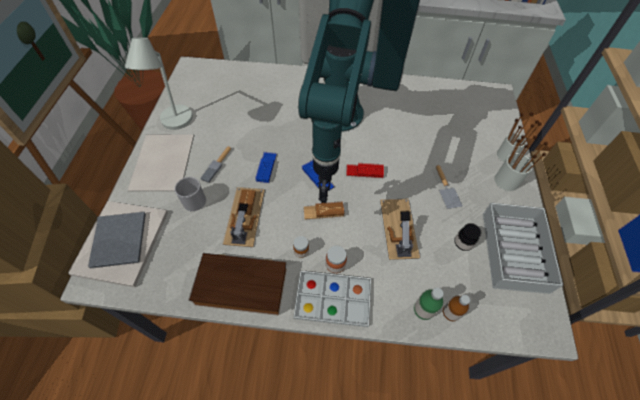

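View pics/side0.png

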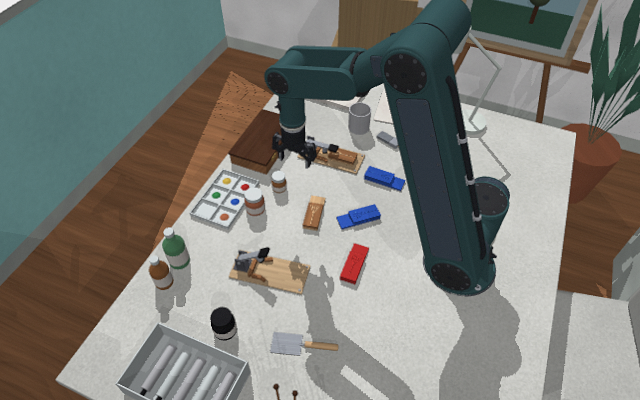

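The scene picture shows the loose wooden block at (325,210). The jig at (402,230) is empty with its lever raised, and the jig at (243,215) holds block_b. In the side picture the loose block is at (314,213) and the free jig at (270,270).

```bash
python3 - <<'E'
import cv2,numpy as np
a=cv2.imread("pics/scene0.png")[185:270,290:430];b=cv2.imread("pics/side0.png")[185:300,220:340]
a=cv2.resize(a,None,fx=5.7,fy=5.7,interpolation=3)[:300*2]; cv2.imwrite("pics/c1.png",a);b=cv2.resize(b,None,fx=5,fy=5,interpolation=3);cv2.imwrite("pics/c2.png",b);print(a.shape,b.shape)
from h import *
D=np.load("pics/scene0.npy")
for n,u,v in [("scene",310,211),("scene",343,209),("scene",402,230)]: print(u,v,depthpt(n,D,u,v).round())
D=np.load("pics/side0.npy")
for n,u,v in [("side",314,205),("side",308,225),("side",290,276)]: print(u,v,depthpt(n,D,u,v).round())
E
```

```text
(484, 798, 3) (575, 600, 3)
310 211 [546. -59.  10.]
343 209 [528.  64.  20.]
402 230 [625. 274.  77.]
314 205 [540. -23.  25.]
308 225 [524.  65.  21.]
290 276 [498. 271.   8.]
```

View pics/c1.png

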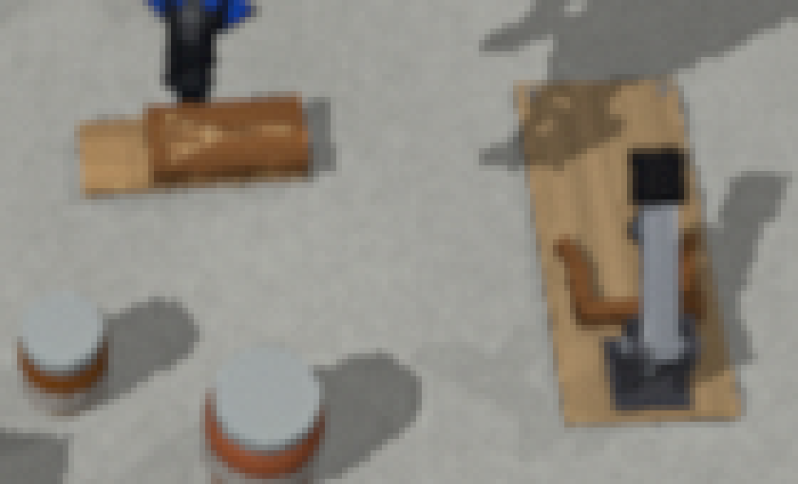

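View pics/c2.png

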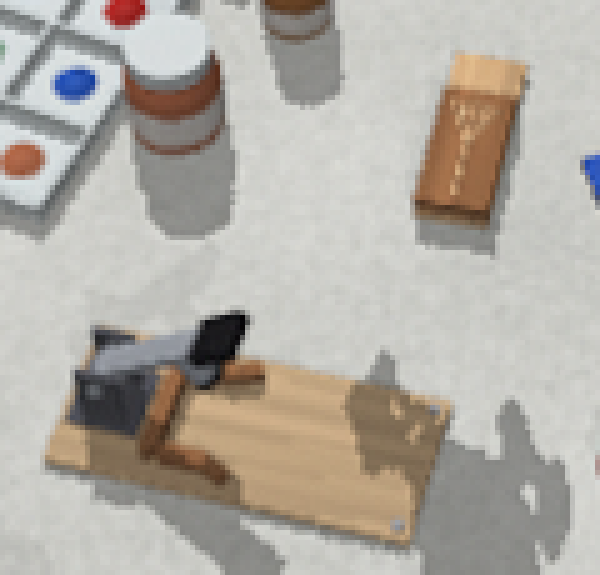

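View pics/wrist0.png

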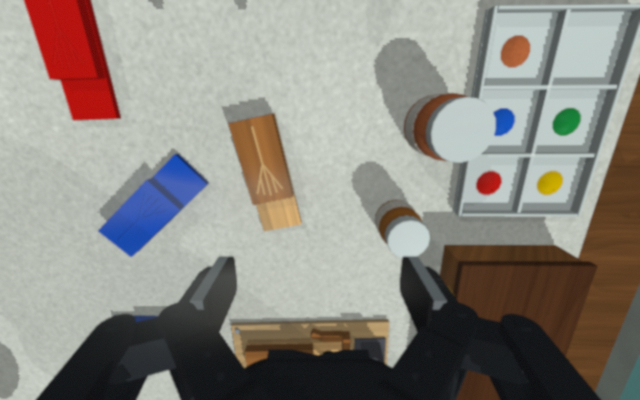

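The wrist picture shows the loose block with its butt at about (250,118) and its tail end at (283,227), so the tail points to -y. In the crops the free jig's plate is at about (656,178) in c1 and (220,340) in c2. Next I fit point clouds from several views.

```bash
cat >> h.py <<'E'
def cloud(name,D,s=None):
    p=r.camera_params(name);K=np.array(p["K"]);h,w=D.shape
    u,v=np.meshgrid(np.arange(w),np.arange(h))
    pts=np.stack([u,v],-1).reshape(-1,1,2).astype(np.float64)
    n=cv2.undistortPoints(pts,K,np.array([p["k1"],0,0,0,0.])).reshape(-1,2)
    A,c=cam(name,s);P=(np.c_[n,np.ones(len(n))]*D.reshape(-1,1))@A.T+c
    P[D.ravel()<=0]=np.nan;return P.reshape(h,w,3)
def rect(P,m):
    q=P[m];q=q[np.isfinite(q[:,0])]
    return [np.round(x,1) for x in cv2.minAreaRect(q[:,:2].astype(np.float32))],len(q),np.median(q[:,2]).round(1)
E
python3 - <<'E'
from h import *
s=r.read_state()
for n in("wrist","scene","side"):
    im=cv2.imread(f"pics/{n}0.png").astype(int);P=cloud(n,np.load(f"pics/{n}0.npy"),s)
    b,g,rr=im[...,0],im[...,1],im[...,2]; wood=(rr-b>30)&(rr-g>10)
    box=lambda x0,x1,y0,y1,z0,z1:(P[...,0]>x0)&(P[...,0]<x1)&(P[...,1]>y0)&(P[...,1]<y1)&(P[...,2]>z0)&(P[...,2]<z1)
    tb=box(420,620,130,170,-30,30)&~wood;print(n,"table z",np.nanmedian(P[...,2][tb]))
    B=box(470,600,-110,110,-5,32)&wood
    print(" all",rect(P,B)); print(" thick",rect(P,B&(P[...,2]>19)));print(" thin",rect(P,B&(P[...,2]<14)&(P[...,2]>6)))
    if n!="wrist":
        J=box(400,750,190,360,-5,25)&wood; print(" bed",rect(P,J&(P[...,2]<12)))
        print(" guide/stop",rect(P,box(400,750,190,360,13,32)&wood))
        d=im.max(-1)<50; k=d&box(450,750,190,360,70,140); print(" plate",rect(P,k),np.median(P[k],0))
        g=(im.max(-1)-im.min(-1)<40)&box(450,750,190,360,40,150);print(" metal",rect(P,g))
E
```

```text
wrist table z -0.25738133672200547
 all ([array([530.5,  -9.7]), array([ 62. , 152.9]), np.float64(11.7)], 5019, np.float64(23.4))
 thick ([array([529.7,  14. ]), array([ 54. , 106.1]), np.float64(11.9)], 3732, np.float64(23.7))
 thin ([array([534.4,  -8.6]), array([ 53.4, 149.1]), np.float64(11.6)], 1176, np.float64(9.7))
scene table z 0.20042204813194076
 all ([array([537.9,  -9.3]), array([ 55.8, 149. ]), np.float64(12.0)], 568, np.float64(21.6))
 thick ([array([533.3,  12.6]), array([ 55.3, 104.3]), np.float64(12.6)], 337, np.float64(24.2))
 thin ([array([539.5,  -9.3]), array([ 53.8, 146.2]), np.float64(9.8)], 163, np.float64(10.0))
 bed ([array([574.3, 275.4]), array([251.3, 109.8]), np.float64(8.7)], 1012, np.float64(7.8))
 guide/stop ([array([580.7, 272.7]), array([240. , 101.8]), np.float64(7.8)], 156, np.float64(19.9))
 plate ([array([589.6, 277.6]), array([24.5, 29.1]), np.float64(4.4)], 73, np.float64(113.5)) [587.67900778 276.42581157 113.54689422]
 metal ([array([628.8, 281.4]), array([111.8,  44.9]), np.float64(10.8)], 361, np.float64(81.2))
side table z -1.2433457150782488
 all ([array([534.2,  -7.5]), array([ 55.2, 165.8]), np.float64(12.1)], 519, np.float64(20.6))
 thick ([array([528. ,  19.9]), array([ 54.6, 107.7]), np.float64(11.3)], 307, np.float64(23.0))
 thin ([array([533.5,  -3.7]), array([ 55.1, 154.3]), np.float64(12.0)], 96, np.float64(9.5))
 bed ([array([571.7, 276.6]), array([252. , 119.6]), np.float64(8.6)], 1532, np.float64(6.4))
 guide/stop ([array([568.1, 283.9]), array([237.5, 102.9]), np.float64(7.9)], 187, np.float64(18.2))
 plate ([array([580.6, 282.5]), array([29.5, 32.3]), np.float64(10.8)], 82, np.float64(115.2)) [578.39509645 284.52933251 115.24253279]
 metal ([array([622.9, 287.2]), array([114.3,  50.2]), np.float64(9.9)], 328, np.float64(76.4))
```

>>> jog_arm(targets=[[-0.0125,0.006,-0.022,0,0,2,0.075],[-0.0125,0.006,-0.022,0,0,2,0.075],[-0.0125,0.006,-0.022,0,0,2,0.075],[-0.0125,0.006,-0.022,0,0,2,0.075],[-0.0125,0.006,-0.022,0,0,2,0.075],[-0.0122,0.006,-0.021,0,0,2,0.075],[0,0,0,0,0,0,0.075]], force=40)

```text
t: 1.02
tcp_pos: [522.6, 36.4, 98.8]
tcp_rot: [-179.7, -0.1, 102.0]
force: [0.4, 0.4, 0.2]
gripper_width: 74.8
finger_force: 0.0
```

```bash
python3 - <<'E'
from h import *
s=r.read_state();im,D=save("wrist","wrist1");P=cloud("wrist",D,s);im=im.astype(int)
print(s["t"],s["tcp_pos"],s["tcp_rot"],s["gripper_width"],s["joint_pos"])
rr,g,b=im[...,0],im[...,1],im[...,2];wood=(rr-b>30)&(rr-g>10)
B=(P[...,0]>450)&(P[...,0]<600)&(P[...,1]>-110)&(P[...,1]<110)&wood
for z0,z1 in((19,30),(6,14)): print(rect(P,B&(P[...,2]>z0)&(P[...,2]<z1)))
E
```

```text
1.025 [522.63215263  36.39063328  98.76083997] [-1.79719026e+02 -7.68383062e-02  1.02013058e+02] 74.84366791679625 [-3.57299165e+00  2.38318799e+01  1.03890071e+02 -1.86551192e-03
  5.25693365e+01 -1.55851008e+01]
([array([529.5,  13.9]), array([ 53.7, 105.4]), np.float64(11.9)], 7361, np.float64(23.7))
([array([533.5,  -8. ]), array([ 53.7, 150. ]), np.float64(12.3)], 1774, np.float64(9.5))
```

>>> jog_arm(targets=[[0.0022,0,-0.02,0,0,0,0.075],[0,0,-0.025,0,0,0,0.075],[0,0,-0.025,0,0,0,0.075],[0,0,-0.015,0,0,0,0.075],[0,0,-0.008,0,0,0,0.075],[0,0,-0.003,0,0,0,0.075],[0,0,0,0,0,0,0.075],[0,0,0,0,0,0,0.04],[0,0,0,0,0,0,0.04],[0,0,0,0,0,0,0.04],[0,0,0,0,0,0,0.04],[0,0,0,0,0,0,0.04]], force=40)

```text
t: 2.58
tcp_pos: [527.7, 36.0, 5.1]
tcp_rot: [180.0, 0.0, 102.0]
force: [-1.0, 0.0, 5.4]
gripper_width: 53.0
finger_force: 42.0
```

>>> jog_arm(targets=[[0,0,0.02,0,0,0,0.04],[0,0,0.025,0,0,0,0.04],[0,0,0.025,0,0,0,0.04],[-0.0075,0.0182,0,0,0,7.2,0.04],[-0.0075,0.0182,0,0,0,7.2,0.04],[-0.0075,0.0182,0,0,0,7.2,0.04],[-0.0075,0.0182,0,0,0,7.2,0.04],[-0.0075,0.0182,0,0,0,7.2,0.04],[-0.0075,0.0182,0,0,0,7.2,0.04],[-0.0075,0.0182,0,0,0,7.2,0.04],[-0.0075,0.0182,0,0,0,7.2,0.04],[-0.0075,0.0182,0,0,0,7.2,0.04],[-0.0075,0.0182,0,0,0,7.2,0.04],[-0.0075,0.0182,0,0,0,7.2,0.04],[-0.0075,0.0182,0,0,0,7.2,0.04],[0,0,0,0,0,0,0.04],[0,0,0,0,0,0,0.04]])

```text
t: 4.7
tcp_pos: [437.5, 254.1, 74.3]
tcp_rot: [-180.0, 0.0, -171.7]
force: [0.3, -0.5, -1.3]
gripper_width: 52.8
finger_force: 43.0
```

```bash
python3 - <<'E'
from h import *
s=r.read_state();im,D=save("wrist","wrist2")
print(s["t"],s["tcp_pos"],s["tcp_rot"],s["gripper_width"],s["joint_pos"])
save("scene","scene2");save("side","side2")
E
```

```text
4.7 [437.49576444 254.08922577  74.33288785] [-1.79978835e+02  3.38617274e-03 -1.71682826e+02] 52.77241489660763 [ 2.23359255e+01  2.47284385e+01  1.07507317e+02 -2.88423433e-02
  4.77660898e+01 -7.59618613e+01]
```

View pics/wrist2.png

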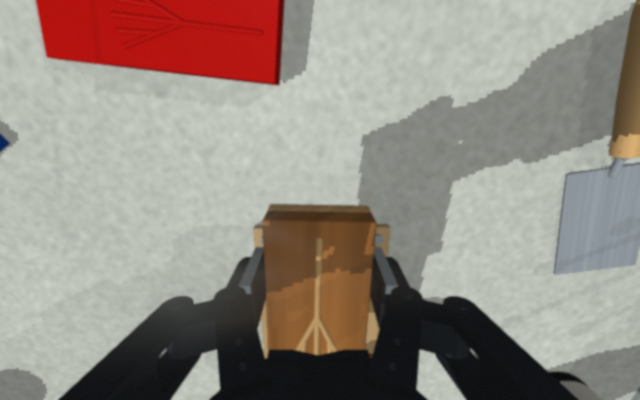

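The wrist picture shows the block held straight between the fingers, with its butt edge at about (320,205), but the jig is hidden. I'll measure block and jig in the same fixed cameras.

```bash
python3 - <<'E'
from h import *
th=np.radians(8.6);ex=np.array([np.cos(th),np.sin(th)]);ey=np.array([-ex[1],ex[0]]);o=np.array([622.4,283.5])
for n in("scene","side"):
    im=cv2.imread(f"pics/{n}2.png").astype(int);im0=cv2.imread(f"pics/{n}0.png").astype(int)
    for tag,I in(("0",im0),("2",im)):
        P=cloud(n,np.load(f"pics/{n}{tag}.npy"));L=np.stack([(P[...,:2]-o)@ex,(P[...,:2]-o)@ey,P[...,2]],-1)
        wood=(I[...,2]-I[...,0]>30)&(I[...,2]-I[...,1]>8)
        inn=(abs(L[...,1])<75)&(L[...,0]>-190)&(L[...,0]<90)
        def ext(m,t):
            q=L[m];print(n,tag,t,len(q),"x",np.percentile(q[:,0],[1,50,99]).round(1),"y",np.percentile(q[:,1],[1,50,99]).round(1),"z",np.median(q[:,2]).round(1))
        if tag=="0":
            ext(inn&wood&(L[...,2]<12)&(L[...,2]>4)&(L[...,0]<-60),"bed front")
            ext(inn&wood&(L[...,2]<12)&(L[...,2]>4),"bed")
            g=inn&wood&(L[...,2]>14)&(L[...,2]<22)&(L[...,0]>-32)&(L[...,0]<-8)
            for sg in(1,-1): ext(g&(sg*L[...,1]>20)&(abs(L[...,1])<50),f"guide{sg}")
            ext(inn&wood&(L[...,2]>22)&(L[...,2]<29)&(L[...,0]>-20)&(L[...,0]<30)&(abs(L[...,1])<45),"stop top")
            ext(inn&(L[...,2]>90)&(I.max(-1)<60),"plate")
        else:
            b=wood&(L[...,2]>60)&(L[...,2]<110)&(abs(L[...,1])<60)&(L[...,0]<-20)&(L[...,0]>-300)
            ext(b&(L[...,2]>88),"blk thick");ext(b&(L[...,2]<86),"blk thin")
            print(rect(P,b&(L[...,2]>90)),rect(P,b&(L[...,2]<86)&(L[...,2]>76)))
t=np.array([437.5,254.1]);print("tcp local",(t-o)@ex,(t-o)@ey)
E
```

```text
scene 0 bed front 504 x [-170.5 -123.4  -61.5] y [-54.5 -12.1  52.7] z 7.9
scene 0 bed 947 x [-169.8  -67.7   74.8] y [-54.7 -14.5  52.8] z 8.0
scene 0 guide1 19 x [-31.4 -18.   -8.1] y [28.5 35.2 41.6] z 19.3
scene 0 guide-1 19 x [-30.3 -17.5  -8.8] y [-40.9 -35.7 -28.8] z 19.4
scene 0 stop top 47 x [-12.1   6.4  14.1] y [-37.5 -19.   39.5] z 25.3
scene 0 plate 80 x [-47.9 -35.3 -21.7] y [-15.3  -1.3  13.7] z 113.6
scene 2 blk thick 326 x [-211.7 -154.8  -30.5] y [-31.4  -2.7  22.2] z 93.1
scene 2 blk thin 184 x [-154.5  -94.   -64.7] y [-33.3 -12.3  21.4] z 79.4
([array([505.3, 259.6]), array([192.1,  54.5]), np.float64(5.7)], 301, np.float64(93.4)) ([array([508.6, 260.4]), array([102.9,  54.8]), np.float64(8.3)], 158, np.float64(80.0))
side 0 bed front 738 x [-175.7 -118.8  -61.5] y [-50.1   5.9  57.6] z 7.4
side 0 bed 1160 x [-175.3  -86.    66.2] y [-49.7  11.7  58.3] z 7.4
side 0 guide1 23 x [-31.3 -20.   -9.3] y [32.9 39.2 47.1] z 17.0
side 0 guide-1 3 x [-31.1 -30.8 -27.2] y [-31.3 -31.2 -29.5] z 15.9
side 0 stop top 42 x [-2.7  3.3  8.8] y [-18.2  13.8  43.8] z 25.6
side 0 plate 81 x [-55.4 -42.2 -26.6] y [-10.2   7.1  21.2] z 115.3
side 2 blk thick 296 x [-217.9 -147.7 -114. ] y [-27.2   2.1  29.4] z 92.0
side 2 blk thin 288 x [-217.7  -97.1  -63.5] y [-30.1   8.3  29.9] z 77.7
([array([458.3, 259.1]), array([104.8,  55.7]), np.float64(7.6)], 228, np.float64(92.9)) ([array([480. , 263.6]), array([150.6,  67.2]), np.float64(4.4)], 188, np.float64(79.5))
tcp local -187.2173939528364 -1.42035260004009
```

>>> jog_arm(targets=[[-0.0005,0.0034,-0.015,0,0,0.3,0.04],[0,0,-0.02,0,0,0,0.04],[0,0,-0.015,0,0,0,0.04],[0,0,-0.006,0,0,0,0.04],[0,0,-0.003,0,0,0,0.04],[0,0,0,0,0,0,0.04],[0,0,0,0,0,0,0.04]])

```text
t: 5.72
tcp_pos: [437.4, 258.0, 15.7]
tcp_rot: [180.0, 0.1, -171.3]
force: [-0.2, -0.0, -1.7]
gripper_width: 53.1
finger_force: 43.0
```

```bash
python3 - <<'E'
from h import *
s=r.read_state();print(s["t"],s["tcp_pos"],s["tcp_rot"],s["force"])
a,_=save("scene","scene3");b,_=save("side","side3")
A=cv2.resize(a[185:265,370:435],None,fx=6,fy=6,interpolation=3);B=cv2.resize(b[225:305,220:290+30],None,fx=4,fy=6,interpolation=3)
cv2.imwrite("pics/m3.png",np.hstack([A,B])[:,:,::-1]);print(A.shape,B.shape)
E
```

```text
5.725 [437.38453003 257.98281969  15.70848464] [ 1.79992072e+02  5.49346600e-02 -1.71299894e+02] [-0.16691897 -0.0044705  -1.6806157 ]
(480, 390, 3) (480, 400, 3)
```

View pics/m3.png

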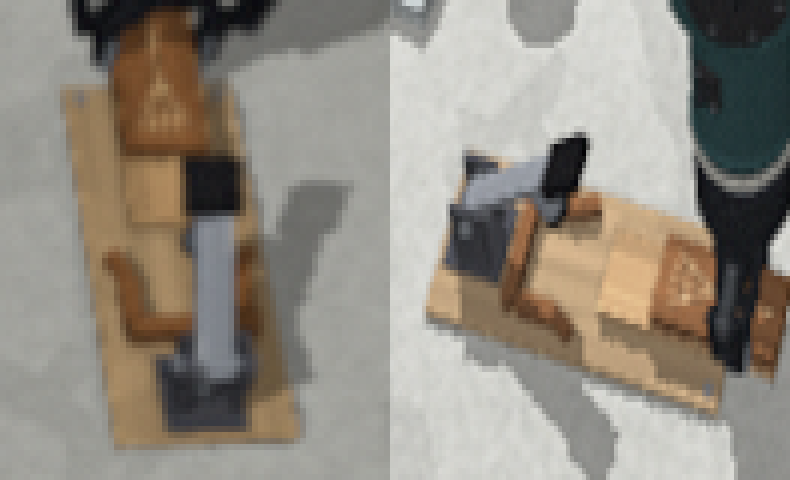

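The picture shows the block lined up with the guides, with its tail end at (130,222) to (185,222) in the left half. The left guide mouth is at (110,255) and the margins are even.

>>> jog_arm(targets=[[0,0,-0.0018,0,0,0,0.04],[0.005,0.00075,0,0,0,0,0.04],[0.005,0.00075,0,0,0,0,0.04],[0.005,0.00075,0,0,0,0,0.04],[0.005,0.00075,0,0,0,0,0.04],[0.005,0.00075,0,0,0,0,0.04],[0.005,0.00075,0,0,0,0,0.04],[0.005,0.00075,0,0,0,0,0.04],[0,0,0,0,0,0,0.04]])

```text
t: 6.95
tcp_pos: [472.6, 263.2, 13.5]
tcp_rot: [180.0, 0.0, -171.3]
force: [-0.2, -0.2, -1.6]
gripper_width: 52.9
finger_force: 43.0
```

>>> jog_arm(targets=[[0.003,0.00045,0,0,0,0,0.04],[0.003,0.00045,0,0,0,0,0.04],[0.003,0.00045,0,0,0,0,0.04],[0.003,0.00045,0,0,0,0,0.04],[0.003,0.00045,0,0,0,0,0.04],[0,0,0,0,0,0,0.04]])

```text
t: 7.7
tcp_pos: [487.4, 265.4, 13.5]
tcp_rot: [-180.0, 0.0, -171.3]
force: [-0.1, 0.2, -1.6]
gripper_width: 53.2
finger_force: 43.0
```

>>> jog_arm(targets=[[0.0025,0.0004,0,0,0,0,0.04],[0.0025,0.0004,0,0,0,0,0.04],[0.0025,0.0004,0,0,0,0,0.04],[0.002,0.0003,0,0,0,0,0.04],[0,0,0,0,0,0,0.04]])

```text
t: 8.32
tcp_pos: [496.7, 266.9, 13.5]
tcp_rot: [-180.0, 0.0, -171.3]
force: [-1.0, -0.2, -2.2]
gripper_width: 53.1
finger_force: 43.0
```

>>> jog_arm(targets=[[0.0015,0.0002,0,0,0,0,0.04],[0.0015,0.0002,0,0,0,0,0.04],[0,0,0,0,0,0,0.04]])

```text
t: 8.7
tcp_pos: [499.7, 267.2, 13.5]
tcp_rot: [-180.0, 0.0, -171.3]
force: [0.0, -0.6, -1.8]
gripper_width: 53.1
finger_force: 43.0
```

>>> jog_arm(targets=[[0.0015,0.0002,0,0,0,0,0.04],[0,0,0,0,0,0,0.04]])

```text
t: 8.95
tcp_pos: [501.2, 267.5, 13.5]
tcp_rot: [-180.0, 0.0, -171.3]
force: [0.2, 0.2, -1.6]
gripper_width: 53.0
finger_force: 43.0
```

>>> jog_arm(targets=[[0.0015,0.0002,0,0,0,0,0.04],[0.0005,0,0,0,0,0,0.04]])

```text
t: 9.2
tcp_pos: [502.2, 267.4, 13.3]
tcp_rot: [-180.0, -0.1, -171.3]
force: [-1.9, 0.1, -0.6]
gripper_width: 53.3
finger_force: 42.9
```

>>> jog_arm(targets=[[0.0015,0.0002,0,0,0,0,0.04],[0,0,0,0,0,0,0.04]])

```text
t: 9.45
tcp_pos: [502.3, 267.4, 13.1]
tcp_rot: [-180.0, -0.2, -171.3]
force: [-6.1, 0.4, 1.3]
gripper_width: 53.1
finger_force: 43.0
```

>>> jog_arm(targets=[[0.0015,0.0002,0,0,0,0,0.04],[0,0,0,0,0,0,0.04]])

```text
t: 9.7
tcp_pos: [502.3, 267.4, 13.1]
tcp_rot: [-180.0, -0.4, -171.3]
force: [-9.6, -0.1, 5.1]
gripper_width: 53.3
finger_force: 43.4
```

>>> jog_arm(targets=[[0.0003,0,-0.001,0,0,0,0.04],[0,0,0,0,0,0,0.04],[0,0,0,0,0,0,0.075],[0,0,0,0,0,0,0.075],[0,0,0,0,0,0,0.075],[0,0,0,0,0,0,0.075]])

```text
t: 10.45
tcp_pos: [506.7, 268.0, 12.4]
tcp_rot: [-180.0, 0.0, -171.3]
force: [0.7, 0.3, 0.3]
gripper_width: 75.3
finger_force: 0.0
```

```bash
python3 - <<'E'
from h import *
s=r.read_state();print(s["t"],s["tcp_pos"],s["tcp_rot"],s["force"])
a,_=save("scene","scene4");b,_=save("side","side4")
A=cv2.resize(a[185:265,370:435],None,fx=6,fy=6,interpolation=3);B=cv2.resize(b[225:305,220:290+30],None,fx=4,fy=6,interpolation=3)
cv2.imwrite("pics/m4.png",np.hstack([A,B])[:,:,::-1])
th=np.radians(8.65);ex=np.array([np.cos(th),np.sin(th)]);ey=np.array([-ex[1],ex[0]]);o=np.array([622.4,283.5])
for n,I in(("scene",a),("side",b)):
    I=I.astype(int)
    P=cloud(n,np.load(f"pics/{n}4.npy"));L=np.stack([(P[...,:2]-o)@ex,(P[...,:2]-o)@ey,P[...,2]],-1)
    m=(I[...,0]-I[...,2]>30)&(L[...,2]>25)&(L[...,2]<38)&(abs(L[...,1])<45)&(L[...,0]<-20)&(L[...,0]>-190)
    q=L[m];print(n,np.percentile(q,[1,50,99],axis=0).round(1).tolist(),rect(P,m))
    k=(I.max(-1)<60)&(L[...,2]>95)&(abs(L[...,1])<40)&(L[...,0]>-75)&(L[...,2]<130)&(L[...,0]<0);print(np.percentile(L[k],[2,50,98],axis=0).round(1).tolist(),rect(P,k))
E
```

```text
10.45 [506.67004812 268.01872048  12.42142517] [-1.79997394e+02  2.21738194e-02 -1.71312734e+02] [0.6824834  0.32243765 0.33364537]
scene [[-138.6, -27.4, 26.2], [-98.8, -7.6, 31.9], [-43.8, 26.5, 36.9]] ([array([528.2, 275.8]), array([104.5,  69.4]), np.float64(7.0)], 225, np.float64(31.9))
[[-47.8, -15.4, 103.3], [-36.1, -1.8, 113.8], [-20.9, 13.7, 126.3]] ([array([589.3, 278.2]), array([28.8, 30.8]), np.float64(10.1)], 86, np.float64(113.8))
side [[-152.7, -22.9, 25.2], [-84.3, 5.3, 30.4], [-48.3, 33.2, 36.8]] ([array([522.4, 273.7]), array([107. ,  59.4]), np.float64(6.5)], 308, np.float64(30.4))
[[-56.0, -11.0, 105.3], [-43.1, 7.8, 116.1], [-27.9, 21.9, 126.2]] ([array([580.9, 282.8]), array([30.5, 33.9]), np.float64(11.6)], 80, np.float64(116.1))
```

View pics/m4.png

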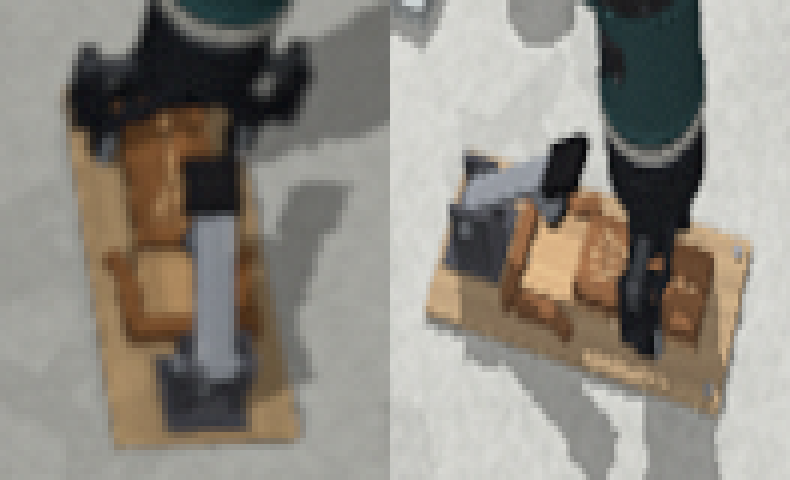

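The picture shows the block seated between the guides, with its tail under the lever and its step about 45 mm from the stop. I'll square it up with a gentle push on the butt using shut fingers.

>>> jog_arm(targets=[[0,0,0.02,0,0,0,0.075],[0,0,0.03,0,0,0,0.075],[-0.018,-0.0027,0,0,0,0,0.05],[-0.018,-0.0027,0,0,0,0,0],[-0.018,-0.0027,0,0,0,0,0],[0,0,0,0,0,0,0],[0,0,0,0,0,0,0],[0,0,-0.02,0,0,0,0],[0,0,-0.018,0,0,0,0],[0,0,-0.008,0,0,0,0],[0,0,0,0,0,0,0]])

```text
t: 11.92
tcp_pos: [452.6, 259.9, 16.1]
tcp_rot: [-180.0, -0.0, -171.3]
force: [-0.6, 0.4, 0.1]
gripper_width: 0.1
finger_force: 0.0
```

>>> jog_arm(targets=[[0.002,0.0003,0,0,0,0,0],[0.002,0.0003,0,0,0,0,0],[0.002,0.0003,0,0,0,0,0],[0,0,0,0,0,0,0]])

```text
t: 12.42
tcp_pos: [458.7, 260.9, 16.7]
tcp_rot: [180.0, 0.0, -171.3]
force: [-0.3, 0.7, -0.1]
gripper_width: -0.1
finger_force: 0.0
```

>>> jog_arm(targets=[[0.0015,0.0002,0,0,0,0,0],[0.0015,0.0002,0,0,0,0,0],[0,0,0,0,0,0,0]])

```text
t: 12.8
tcp_pos: [461.0, 261.1, 16.4]
tcp_rot: [-180.0, -0.0, -171.3]
force: [-0.9, 0.4, 0.2]
gripper_width: 0.3
finger_force: 0.4
```

>>> jog_arm(targets=[[0.001,0.00015,0,0,0,0,0],[0.001,0.00015,0,0,0,0,0],[0,0,0,0,0,0,0]])

```text
t: 13.18
tcp_pos: [461.1, 260.9, 16.2]
tcp_rot: [-180.0, -0.2, -171.3]
force: [-5.3, -0.2, 3.6]
gripper_width: 0.2
finger_force: 2.9
```

>>> jog_arm(targets=[[0.001,0.00015,0,0,0,0,0],[0.001,0.00015,0,0,0,0,0],[0,0,0,0,0,0,0]])

```text
t: 13.55
tcp_pos: [461.2, 260.8, 16.0]
tcp_rot: [-179.9, -0.4, -171.3]
force: [-9.3, -0.4, 7.2]
gripper_width: -0.4
finger_force: 4.7
```

Butt contact came where expected (x≈461 mm) and did not move under 9 N, so the block is home. Next is the lever.

>>> jog_arm(targets=[[-0.01,-0.0015,0,0,0,0,0],[0,0,0.03,0,0,0,0],[0,0,0.052,0,0,0,0],[0,0,0.052,0,0,0,0],[0.02,0.003,0,0,0,0,0],[0.03,0.0047,0,0,0,0,0],[0.03,0.0047,0,0,0,0,0],[0.03,0.0047,0,0,0,0,0],[0.021,0.0035,0,0,0,0,0],[0,0,0,0,0,0,0],[0,0,-0.014,0,0,0,0],[0,0,-0.008,0,0,0,0],[0,0,0,0,0,0,0]])

```text
t: 15.18
tcp_pos: [584.5, 280.5, 127.1]
tcp_rot: [-180.0, -0.2, -171.3]
force: [-0.0, -0.4, 0.3]
gripper_width: -0.2
finger_force: 0.0
```

>>> jog_arm(targets=[[0,0,-0.004,0,0,0,0],[-0.001,0,-0.004,0,0,0,0],[-0.001,0,-0.004,0,0,0,0],[-0.002,-0.0003,-0.004,0,0,0,0]])

```text
t: 15.68
tcp_pos: [584.6, 281.2, 115.0]
tcp_rot: [180.0, 0.3, -171.3]
force: [-0.1, -1.3, 12.5]
gripper_width: 0.3
finger_force: 5.4
```

>>> jog_arm(targets=[[-0.002,-0.0003,-0.004,0,0,0,0],[-0.002,-0.0003,-0.004,0,0,0,0],[-0.002,-0.0003,-0.004,0,0,0,0]])

```text
t: 16.05
tcp_pos: [577.2, 280.1, 102.5]
tcp_rot: [180.0, 0.2, -171.3]
force: [-2.4, -0.6, 11.7]
gripper_width: 0.1
finger_force: 4.5
```

>>> jog_arm(targets=[[-0.002,-0.0003,-0.004,0,0,0,0],[-0.0015,-0.0002,-0.004,0,0,0,0],[-0.0015,-0.0002,-0.004,0,0,0,0],[-0.001,-0.0002,-0.004,0,0,0,0],[-0.001,-0.0002,-0.004,0,0,0,0]])

```text
t: 16.68
tcp_pos: [569.1, 278.7, 80.7]
tcp_rot: [180.0, 0.0, -171.3]
force: [-1.0, -0.3, 3.3]
gripper_width: 0.0
finger_force: 1.0
```

>>> jog_arm(targets=[[-0.001,-0.0001,-0.004,0,0,0,0],[-0.001,-0.0001,-0.004,0,0,0,0],[-0.0005,0,-0.004,0,0,0,0]])

```text
t: 17.05
tcp_pos: [566.8, 278.3, 67.9]
tcp_rot: [-180.0, -0.0, -171.3]
force: [-0.4, -0.2, 0.2]
gripper_width: -0.2
finger_force: 0.0
```

>>> jog_arm(targets=[[0,0,-0.003,0,0,0,0],[0,0,-0.003,0,0,0,0],[0,0,-0.002,0,0,0,0],[0,0,0,0,0,0,0]])

```text
t: 17.55
tcp_pos: [566.7, 278.3, 60.3]
tcp_rot: [-180.0, -0.0, -171.3]
force: [0.3, 0.2, -0.2]
gripper_width: 0.2
finger_force: 0.0
```

>>> jog_arm(targets=[[0,0,-0.002,0,0,0,0],[0,0,-0.002,0,0,0,0],[0,0,0,0,0,0,0]])

```text
t: 17.92
tcp_pos: [566.9, 278.5, 57.2]
tcp_rot: [-180.0, 0.0, -171.3]
force: [-1.2, -0.1, 5.8]
gripper_width: 0.1
finger_force: 3.0
```

>>> jog_arm(targets=[[0,0,-0.002,0,0,0,0],[0,0,-0.002,0,0,0,0],[0,0,0,0,0,0,0]])

```text
t: 18.3
tcp_pos: [566.9, 278.5, 56.9]
tcp_rot: [180.0, 0.1, -171.3]
force: [-9.8, -3.8, 34.3]
gripper_width: -0.2
finger_force: 17.5
```

>>> jog_arm(targets=[[0,0,0.01,0,0,0,0],[0,0,0.03,0,0,0,0],[0,0,0.05,0,0,0,0],[-0.03,0,0.05,0,0,0,0],[-0.06,0,0.04,0,0,0,0],[-0.06,0,0.02,0,0,0,0],[0,0,0,0,0,0,0],[0,0,0,0,0,0,0]])

```text
t: 19.3
tcp_pos: [426.0, 278.6, 247.2]
tcp_rot: [180.0, 0.1, -171.3]
force: [-0.1, 0.6, -0.4]
gripper_width: -0.2
finger_force: 0.0
```

```bash
python3 - <<'E'
from h import *
s=r.read_state();print(s["t"],s["tcp_pos"],s["force"])
a,Da=save("scene","scene5");b,_=save("side","side5")
A=cv2.resize(a[185:265,370:435],None,fx=6,fy=6,interpolation=3);B=cv2.resize(b[225:305,220:290+30],None,fx=4,fy=6,interpolation=3)
cv2.imwrite("pics/m5.png",np.hstack([A,B])[:,:,::-1])
for n,I in(("scene",a),("side",b)):
    P=cloud(n,np.load(f"pics/{n}5.npy"));k=(I.max(-1)<50)&(P[...,2]>40)&(P[...,2]<130)&(abs(P[...,0]-568)<30)&(abs(P[...,1]-278)<30);print(n,np.median(P[k],0))
E
```

```text
19.3 [425.99002528 278.61245997 247.15425427] [-0.09534297  0.56219773 -0.35531787]
scene [568.51213692 274.10343891  56.25065278]
side [561.99692578 279.45419541  55.65575918]
```

View pics/m5.png

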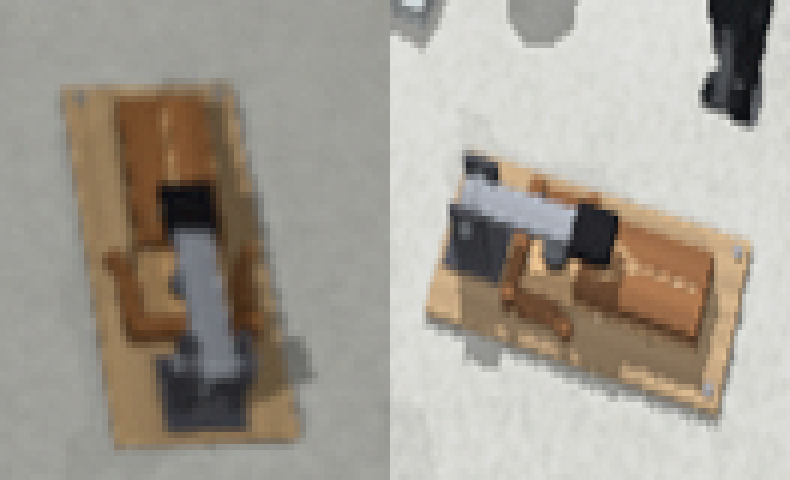

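The picture shows the lever down on the tail and staying there with the arm clear: the plate at (190,205) in the left half stands at 56 mm in both views. The block lies square between the guides.

```bash
python3 -c "
from cell import r
print(r.sign_off())"
```

```text
the job is handed in; nothing more can be done
None
```

The loose block is clamped in the free jig, tail first and home against the stop. The lever stays latched by itself (plate at 56 mm in two views), the arm is clear, and the job was handed in at about 19 s.

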